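Lock the bracelet T-bar into the stall's slotted strut

ROBOT

A 6-joint arm with a two-finger parallel gripper is mounted at the origin on the work surface. World frame = base frame: x ahead of the robot, y to its left, z up, the work surface at z = 0. Lengths are in m, angles in rad, forces in N, time in s.
With the tool pointing down it reaches from about 0.35 to 0.875 m from the base axis. Payload 4.2 kg.
Tool frame: the origin (TCP) lies at the very end of the fingers, on their centre line; the grasp point (between the pads) lies 19 mm behind it; z points along the fingers, y is the line along which they close (so a half turn about z gives the same grasp; the last joint's range is limited). The gripper opens to 85 mm and grips with 20 to 120 N. Pads are 22 mm wide; open, the fingers measure 114 mm over their backs; the gripper's body (76 mm by 85 mm) begins 54 mm behind the grasp point. The pads swing forward as they close: fully open they stand 13 mm farther back than shut.
Start: joints at [-1, 0.385, 0.008, 0, -1.194, -0.259], TCP at [0.192, -0.595, 0.231] pointing down, gripper open.
Joint ranges: [-3.14, 3.14], [-1.21, 2.06], [-1.07, 1.41], [-3.16, 2.05], [-2.99, -0.16], [-3.1, 3.1]. Speed limits (rad/s): [2.79, 2.79, 3.14, 3.14, 3.14, 3.14].

INTERFACE

Orientations are given as a rotation vector (axis times angle).
In Python, from bench import ctrl gives the robot as it stands.
- The arm moves only by the tool play_rows, never from a script. Its argument "steps" is a list that holds one entry, the list of rows, each a list of 6 numbers: the shift along the tool's x, y, z in m, then the turn, a rotation vector about the tool's x, y, z in rad. A call has 1 to 12 rows; each row shifts and turns the commanded pose from where the row before left it, along the tool's axes as they then stand; what a row does not reach is not made up. A row lasts 1/12 s, in which the tool goes at most 41.7 mm and 7.16 degrees, less where a joint would pass 70% of its speed; a pose out of reach is approached as far as the arm can. A call is refused whole if a number of a shift passes 0.0417 or a number of a turn 0.125, either way. A call with a gripper value outside its range is refused whole. "grip" is the opening, from 0 (shut) to 1 (fully open), set as the call begins (left out, the last holds). The fingers move at their own pace and stop on an object; "squeeze" is the grip in N (left out, the last holds). Time passes only in rows, so rows that do not move let the fingers close. It gives the time, the measured TCP pose, the force, the opening and the grip force at its end, in the units of the state.
- ctrl.sense(): the state, without advancing time (a new reading comes with each control period).
- ctrl.camera(name): name is "side" or "top"; returns a dict with "img" (420x560x3 uint8, red, green, blue), "camera_matrix" (3x3 intrinsics, pixels), "R" (3x3) and "t" (3): a world point X has camera coordinates R X + t. Camera axes: x right, y down, z forward; pixel columns grow to the right and rows downward; lengths in m; the calibration is good to about 2 mm. A picture is of the moment at which its call begins. There is no depth.
- ctrl.job_done(): hands the job in; it is judged then, once.
Trained networks look in a picture, given as the dict that the camera call returned (one of the last four; its "shot" number tells which), for a name from the list of things; names that differ only in an ending like _2 or _b are one class to them, and where a whole thing is asked for, a point or a joint stands for the part that bears it (a point fixed in the world has none). Each returns a list of dicts, best first, with "score" (0 to 1); they miss things now and then, are a little off and sometimes report something else, mostly with a low value. They report only what shows in the picture. A call takes as long as a camera call.
- ctrl.find_in(thing, picture): "location" ([column, row] in pixels, amid what is visible of it).
- ctrl.silhouettes(thing, picture): "region" (420x560 bool, what is visible of it) and "location" ([column, row] in pixels, amid what is visible of it).
- ctrl.landmark_of(thing, picture): "location" ([column, row] in pixels: a listed point, or the origin of a listed thing).
The state is a dict: "time": time; "q": joint angles; "joint_vel": joint speeds; "effort": joint torques, N m; "position": TCP position; "ee_rot": TCP orientation; "wrist_force": force on the tool from outside, world axes, zero at the start; "moment": the same for the moment, N m; "opening": finger opening in m; "grip_force": force on a finger pad.
Only numpy, scipy, OpenCV 4.12 (cv2) and the standard library are available. Lean on these libraries where they do the work, as an engineer would, in place of code of your own. Each camera call takes 0.05 s, during which the arm holds its last target. There are 200 camera calls.

TASK

Take the cream bracelet T-bar out of its wooden block and put its hammer-head foot into the slot of the aluminium strut at the yellow marks, pushing it down against the spring and giving it a quarter turn so that the head catches under the lips. Then, still holding it, tug it upward with about 12 N for a good half second to prove that it has caught, and let go, leaving it standing upright and locked, its bar in line with the strut. Go by feel, never loading the strut's lips with more than 30 N, and leave the navy T-bar and the other goods where they are.

Things in the scene. Friction and masses are not known exactly. Their poses are not given: they have to be found in the camera images.
- tbar: Bracelet T-bar with a cream bar, loose, 220 g (+-25 %). Origin: centre of the foot's underside; z up the stem. Foot: steel hammer head 30 (x) by 19.5 (y) by 7 mm high, edges rounded 1.5 mm. Stem 18 mm across; brass collar 42 mm across at z 12.5 to 17.5. Starts upright in its block, collar on the block's top (origin 17.5 mm above the block's), 2 mm of play each side.
- rack: Fixed wooden block of the cream T-bar, 75 (x) by 85 (y) mm, pocket 34 (x) by 23 (y) by 22 mm deep in its top. Origin on its middle, 30 mm below its top; the top stands 30 to 50 mm above the table.
- strut: Fixed aluminium slotted strut 41 mm wide (x), 280 mm long (y) plus 10 mm black end caps, 21 mm high, on wooden packing 2 to 22 mm thick (differs each time); origin under its centre, z up. Slot 21 mm wide along the middle of its top, 37 mm wide inside. The head enters only with its 30 mm side along the slot, 0.75 mm clear each side.
- strut_lips: The strut's two rigid lips, 3 mm thick (z 18 to 21); origin and axes as the strut. Heights of the T-bar's origin over the strut's: 21 mm standing on the lips, 8.5 mm pushed fully down (collar on the lips, head 2.5 mm clear below them), 11 mm locked (head up against their underside). Below about 10.5 mm the head can be turned either way.
- station (a point): Where to mount the T-bar: slot centre line, lip-top height, 30 mm from the strut's centre towards its +y, midway along the 30 mm yellow marks. Under the slot here lies an 80 mm long brass spring plate, its top at strut z 17.5 at rest: 3 N to start it, 7 N with the T-bar locked, 8.4 N fully down; it holds the turned head up against the lips.
- rack_navy: Like the other block, holds the navy T-bar. Leave alone.
- tbar_navy: T-bar like the other but with a navy bar, standing in its own block. Leave alone.
- ring_box: Open dark red ring box, 67 by 70 mm, 55 mm high. Leave alone.
- bell: Small brass table bell, 56 mm across, 74 mm high. Leave alone.
- paper_cup: Orange cup, 72 mm across, 85 mm high. Leave alone.
- porcelain_jar: Blue porcelain jar, 70 mm across, 90 mm high. Leave alone.
- tbar_grip (a point): Middle of the cream bar, 114 mm above the T-bar's origin, axes as the T-bar's. The bar is straight, 110 mm long along y (square to the head's long side), 18 mm wide (x) and 18 mm high: grip it here across its 18 mm.

How it is judged:
On the way, in this order (a step that is already met when the one before it is completed fails the run):
1. the head is in the slot at the yellow marks, lengthwise, and pushed down below the lips (origin below 10.8 mm) (horizontal distance between tbar and station below 0.015 m and angle between the x axis of tbar and the y axis of strut, either way round below 0.15 rad and z of tbar in the frame of strut below 0.0108 m), for 0.1 s.
2. the head is turned across the slot, under the lips (horizontal distance between tbar and station below 0.015 m and angle between the x axis of tbar and the x axis of strut, either way round below 0.2 rad and z of tbar in the frame of strut below 0.0125 m), for 0.1 s.
3. held in the fingers, the T-bar is tugged upward with the head caught: the head bears up on the lips with more than 13 N (7 N of that is the spring's) (angle between the x axis of tbar and the x axis of strut, either way round below 0.2 rad and z of tbar in the frame of strut between 0.01 and 0.013 m and contact force between tbar and strut_lips above 13 N and contact force between the fingers and tbar above 1 N), for 0.3 s.
At the end, for the whole second after the job is handed in: The T-bar stands still, within 15 mm of the station, head across the slot within 0.2 rad, sprung up against the lips (origin 9.8 to 12.5 mm above the strut's underside), upright within 0.08 rad (all of step 2 and z of tbar in the frame of strut above 0.0098 m and angle between tbar's own z axis and vertical below 0.08 rad and linear speed of tbar below 0.02 m/s); the robot touches nothing.
It fails at once if the T-bar loads the strut's lips with more than 30 N (contact force between tbar and strut_lips above 30 N).
It fails at once if the navy T-bar is moved by more than 15 mm (distance of tbar_navy from where it was at the start of the episode above 0.015 m).
It fails at once if any of the other loose goods (ring box, bell, cup, jar) is moved by more than 15 mm (distance of any of ring_box, bell, paper_cup, porcelain_jar from where it was at the start of the episode above 0.015 m).
It also fails if it takes over 72 s, if anything falls off the work surface, if the arm or the gripper's body presses on something with over 40 N, if the wrist force passes 120 N, or if a joint passes its speed limit or range.

## Working session

There is one attempt and no reset: what is moved stays moved. The work goes in short steps, Python scripts to look and compute and a tool call to move; the robot and the scene stay as the last step left them, time stands still between calls to the robot, and variables do not carry over. Pictures are saved under pics/ and viewed, at most 10 in all, crops included, and the job is handed in when it is done.

Besides the shell and the picture viewer there is one more tool, called after "Call:" as name(argument=value, ...) on one line, values as JSON. play_rows: Moves the arm, as the interface text tells. Its arguments: {"type":"object","properties":{"steps":{"type":"array","items":{"type":"array","items":{"type":"array","items":{"type":"number"}}}},"grip":{"type":"number"},"squeeze":{"type":"number"}},"required":["steps"]}

```bash
mkdir -p pics && cat > h.py <<'E'
import numpy as np, cv2
from scipy.spatial.transform import Rotation as Rn
from bench import ctrl
np.set_printoptions(precision=4,suppress=True)
def ray(p,uv):
    d=np.linalg.inv(p["camera_matrix"])@np.array([uv[0],uv[1],1.]); R=np.array(p["R"])
    return -R.T@np.array(p["t"]), R.T@d
def atz(p,uv,z):
    o,d=ray(p,uv); return o+d*(z-o[2])/d[2]
def proj(p,X):
    c=np.array(p["R"])@np.array(X)+np.array(p["t"]); c=p["camera_matrix"]@c; return c[:2]/c[2]
def tri(ps,uvs):
    A=np.zeros((3,3));b=np.zeros(3)
    for p,uv in zip(ps,uvs):
        o,d=ray(p,uv); d=d/np.linalg.norm(d); M=np.eye(3)-np.outer(d,d); A+=M;b+=M@o
    return np.linalg.solve(A,b)
E
python3 - <<'E'
from h import *
s=ctrl.sense(); print(s)
T=ctrl.camera("top");S=ctrl.camera("side")
cv2.imwrite("pics/t1.png",T["img"][...,::-1]);cv2.imwrite("pics/s1.png",S["img"][...,::-1])
for n in["tbar","rack","strut","station","tbar_grip","rack_navy","tbar_navy","ring_box","bell","paper_cup","porcelain_jar"]:
    a=ctrl.landmark_of(n,T);b=ctrl.landmark_of(n,S)
    print(n,[(x["location"],round(x["score"],2)) for x in a[:2]],[(x["location"],round(x["score"],2)) for x in b[:2]], tri([T,S],[a[0]["location"],b[0]["location"]]) if a and b else "")
for p in(T,S): print(ray(p,(280,210)))
E
```

```text
{'time': 0.0, 'q': array([-1.0004,  0.3856,  0.0066, -0.0005, -1.194 , -0.2586]), 'joint_vel': array([-0.0009, -0.0006,  0.0005, -0.0016, -0.0012, -0.0005]), 'effort': array([ -0.0005, -39.2293,  18.84  ,   4.1861,  -0.0046,  -0.    ]), 'position': array([ 0.1916, -0.5943,  0.2302]), 'ee_rot': array([ 0.4874, -3.1031, -0.0034]), 'wrist_force': array([-0.505 ,  0.3773,  0.8319]), 'moment': array([-0.03  ,  0.0402,  0.0608]), 'grip_force': 0.0, 'opening': 0.0850932805991484}
tbar [([202.5, 223.6], 0.79)] [([280.9, 302.0], 0.95), ([232.6, 393.8], 0.18)] [0.4614 0.1491 0.027 ]
rack [([193.9, 223.1], 0.6), ([201.8, 222.8], 0.58)] [([281.4, 307.0], 0.9), ([281.7, 300.3], 0.36)] [0.4597 0.1703 0.0335]
strut [([411.0, 151.2], 0.32)] [([262.4, 234.3], 0.92)] [ 0.6762 -0.498  -0.2401]
station [([296.8, 185.4], 0.86)] [([253.3, 233.4], 0.98)] [ 0.5678 -0.0975  0.0284]
tbar_grip [([192.4, 220.3], 0.97)] [([280.9, 255.3], 0.67), ([173.7, 287.4], 0.39)] [0.461  0.1516 0.1526]
rack_navy [([123.5, 194.3], 0.72)] [([234.8, 392.5], 0.76), ([256.3, 239.0], 0.54)] [0.5243 0.3627 0.0166]
tbar_navy [([119.9, 197.2], 0.98)] [([232.0, 384.6], 0.6)] [0.5204 0.3642 0.0397]
ring_box [([223.1, 128.6], 0.94)] [] 
bell [([391.0, 274.4], 0.83), ([202.8, 225.3], 0.49)] [([341.5, 196.7], 0.56), ([233.2, 393.1], 0.4)] [ 0.3355 -0.3567  0.0083]
paper_cup [([441.3, 199.7], 0.59)] [([281.3, 175.6], 0.89)] [ 0.5424 -0.4945  0.0061]
porcelain_jar [([411.3, 148.7], 0.75)] [([241.8, 183.8], 0.74)] [ 0.6729 -0.4107  0.0119]
(array([ 0.4146, -0.0264,  1.0749]), array([ 0.0794, -0.0269, -0.9966]))
(array([0.3761, 0.7801, 0.636 ]), array([ 0.1177, -0.8497, -0.514 ]))
```

View pics/t1.png

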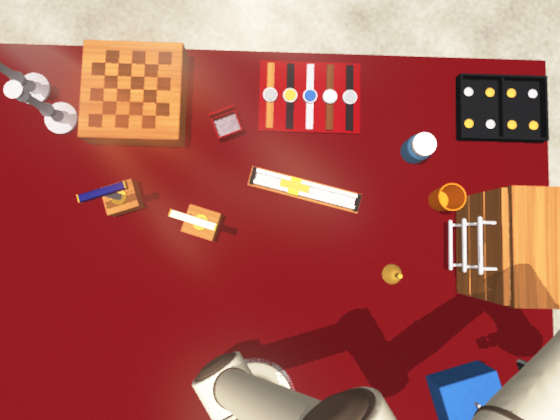

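View pics/s1.png

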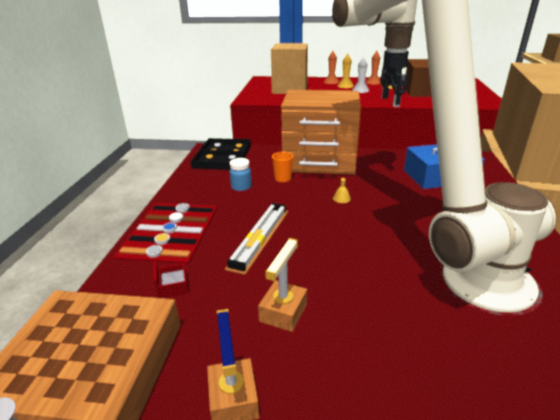

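The pictures show the cream bar in the top view from about (169,211) to (217,228), its block at (202,223), and the strut from (249,175) to (360,203) with yellow marks at (296,185). In the side view the cream T-bar is at (283,260–300) and the marks are at (255,235).

```bash
python3 - <<'E'
from h import *
T=ctrl.camera("top");S=ctrl.camera("side")
def bar(p,box,name):
    x0,x1,y0,y1=box
    hsv=cv2.cvtColor(p["img"],cv2.COLOR_RGB2HSV)[y0:y1,x0:x1]
    m=((hsv[...,2]>170)&(hsv[...,1]<90)).astype(np.uint8)
    n,l,st,c=cv2.connectedComponentsWithStats(m); k=1+np.argmax(st[1:,4])
    ys,xs=np.nonzero(l==k); pts=np.c_[xs+x0,ys+y0].astype(np.float32)
    r=cv2.minAreaRect(pts); print(name,r,len(pts)); b=cv2.boxPoints(r)
    e=[np.linalg.norm(b[0]-b[1]),np.linalg.norm(b[1]-b[2])]
    a=((b[0]+b[1])/2,(b[2]+b[3])/2) if e[0]<e[1] else ((b[1]+b[2])/2,(b[3]+b[0])/2)
    return a
a=bar(T,(160,225,200,240),"barT")
for z in (.14,.15,.16):
    A,B=[atz(T,u,z) for u in a]; d=B-A; print(z,A,B,(A+B)/2,np.linalg.norm(d),np.degrees(np.arctan2(d[1],d[0])))
b=bar(S,(258,305,232,285),"barS"); print(a,b)
for z in (.13,.14,.15):
    A,B=[atz(S,u,z) for u in b]; d=B-A; print(z,A,B,(A+B)/2,np.linalg.norm(d),np.degrees(np.arctan2(d[1],d[0])))
for n,p in(("T",T),("S",S)):
    r=ctrl.silhouettes("strut",p)
    for x in r[:2]:
        m=x["region"]; ys,xs=np.nonzero(m); rr=cv2.minAreaRect(np.c_[xs,ys].astype(np.float32)); bx=cv2.boxPoints(rr)
        print(n,x["score"],x["location"],m.sum(),rr)
        if n=="T":
          bb=[atz(T,u,.035) for u in bx]; print(np.array(bb)); ds=[bb[1]-bb[0],bb[2]-bb[1]]; print([(np.linalg.norm(d),np.degrees(np.arctan2(d[1],d[0]))) for d in ds], np.mean(bb,0))
    print("yellow")
    hsv=cv2.cvtColor(p["img"],cv2.COLOR_RGB2HSV); y=(hsv[...,0]>20)&(hsv[...,0]<33)&(hsv[...,1]>130)&(hsv[...,2]>150)
    bx=(280,312,172,198) if n=="T" else (240,275,222,252)
    q=np.nonzero(y[bx[2]:bx[3],bx[0]:bx[1]]); print(q[1].mean()+bx[0],q[0].mean()+bx[2],len(q[0]))
crop=cv2.resize(T["img"][160:250,150:370,::-1],None,fx=3.6,fy=3.6,interpolation=cv2.INTER_CUBIC)
c2=cv2.resize(S["img"][195:335,205:325,::-1],None,fx=2,fy=2,interpolation=cv2.INTER_CUBIC)
o=np.zeros((crop.shape[0]+c2.shape[0],792,3),np.uint8);o[:crop.shape[0],:crop.shape[1]]=crop;o[crop.shape[0]:,:c2.shape[1]]=c2
cv2.imwrite("pics/c1.png",o[:600])
E
```

```text
barT ((192.15811157226562, 219.50137329101562), (46.87104797363281, 8.021087646484375), 17.592426300048828) 378
0.14 [0.4764 0.2075 0.14  ] [0.4458 0.1014 0.14  ] [0.4611 0.1544 0.14  ] 0.11042993615530633 -106.07654594587852
0.15 [0.4758 0.205  0.15  ] [0.4455 0.1    0.15  ] [0.4606 0.1525 0.15  ] 0.10924877657227924 -106.07654594587854
0.16 [0.4751 0.2025 0.16  ] [0.4452 0.0986 0.16  ] [0.4601 0.1506 0.16  ] 0.10806761698925213 -106.07654594587855
barS ((282.26922607421875, 255.84613037109375), (10.261953353881836, 39.38371276855469), 33.6900634765625) 372
(array([169.8186, 212.4181], dtype=float32), array([214.4976, 226.5846], dtype=float32)) (array([293.1923, 239.4615], dtype=float32), array([271.3462, 272.2307], dtype=float32))
0.13 [0.448  0.0638 0.13  ] [0.4793 0.1772 0.13  ] [0.4637 0.1205 0.13  ] 0.11764722644152549 74.59066075788144
0.14 [0.4466 0.078  0.14  ] [0.4773 0.1892 0.14  ] [0.4619 0.1336 0.14  ] 0.11532204879240789 74.59066075788142
0.15 [0.4452 0.0921 0.15  ] [0.4752 0.2011 0.15  ] [0.4602 0.1466 0.15  ] 0.11299687114329039 74.59066075788142
T 0.81 [304.7, 190.3] 2341 ((304.25567626953125, 189.5703125), (115.34307098388672, 21.887462615966797), 15.376252174377441)
[[ 0.5617  0.0375  0.035 ]
 [ 0.6185  0.0239  0.035 ]
 [ 0.545  -0.2727  0.035 ]
 [ 0.4886 -0.2578  0.035 ]]
[(np.float64(0.05841646693192544), np.float64(-13.474951105762067)), (np.float64(0.30558720083306157), np.float64(-103.91321261993942))] [ 0.5534 -0.1173  0.035 ]
yellow
292.18518518518516 185.09259259259258 108
S 0.8 [258.0, 239.0] 1697 ((255.527587890625, 238.19065856933594), (24.136611938476562, 86.85914611816406), 33.90627670288086)
yellow
255.24861878453038 237.55248618784532 181
```

View pics/c1.png

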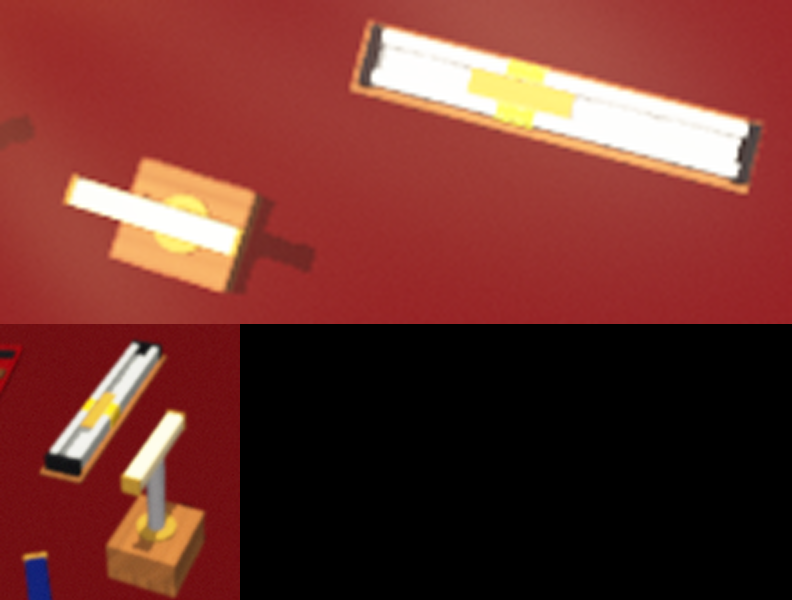

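The crop shows the cream bar over its brass collar, and the strut with lip marks around pixel (295,186) in the top view. The bar is roughly parallel to the strut.

```bash
cat >> h.py <<'E'
def plan(xyz,yaw=None,s=None):
    """tool-frame shift (present axes) and turn about tool z to reach xyz, tool y at yaw deg (mod 180)"""
    s=s or ctrl.sense(); R=Rn.from_rotvec(s["ee_rot"]).as_matrix()
    print("t",s["time"],"pos",s["position"],"shift",R.T@(np.array(xyz)-s["position"]),"tilt x,y",R[2,0],R[2,1],"y yaw",np.degrees(np.arctan2(R[1,1],R[0,1])),"F",s["wrist_force"],"M",s["moment"],"open",s["opening"],"grip",s["grip_force"],"q",s["q"])
    if yaw is not None:
        d=(yaw-np.degrees(np.arctan2(R[1,1],R[0,1]))+180)%360-180
        print("turn z",-np.radians(d))
E
python3 - <<'E'
from h import *
T=ctrl.camera("top");S=ctrl.camera("side")
print("station",tri([T,S],[(295,185.8),(255.2,237.5)]),tri([T,S],[(296.8,185.4),(253.3,233.4)]))
for z in(.023,.033,.043): print(z,atz(T,(295,185.8),z),atz(T,(296.8,185.4),z),atz(S,(255.2,237.5),z),atz(S,(253.3,233.4),z))
# strut axis from side silhouette
m=ctrl.silhouettes("strut",S)[0]["region"];ys,xs=np.nonzero(m)
b=cv2.fitLine(np.c_[xs,ys].astype(np.float32),cv2.DIST_L2,0,.01,.01).ravel();A,B=[atz(S,b[2:]+k*b[:2],.025) for k in(-35,35)];d=B-A;print("side yaw",np.degrees(np.arctan2(d[1],d[0])))
m=ctrl.silhouettes("strut",T)[0]["region"];ys,xs=np.nonzero(m)
b=cv2.fitLine(np.c_[xs,ys].astype(np.float32),cv2.DIST_L2,0,.01,.01).ravel();A,B=[atz(T,b[2:]+k*b[:2],.025) for k in(-50,50)];d=B-A;print("top yaw",np.degrees(np.arctan2(d[1],d[0])))
plan((.461,.152,.23),164.3)
E
```

```text
station [ 0.5653 -0.0937  0.0182] [ 0.5678 -0.0975  0.0284]
0.023 [ 0.5644 -0.0934  0.023 ] [ 0.5656 -0.0982  0.023 ] [ 0.564  -0.0869  0.023 ] [ 0.5726 -0.1054  0.023 ]
0.033 [ 0.563  -0.0928  0.033 ] [ 0.5642 -0.0975  0.033 ] [ 0.561  -0.0728  0.033 ] [ 0.5693 -0.091   0.033 ]
0.043 [ 0.5616 -0.0921  0.043 ] [ 0.5628 -0.0968  0.043 ] [ 0.5579 -0.0586  0.043 ] [ 0.5661 -0.0765  0.043 ]
side yaw -104.17524695868133
top yaw -102.76807247870681
t 1.6 pos [ 0.1917 -0.5948  0.2313] shift [-0.4854  0.6283  0.0013] tilt x,y -6.801283498621159e-06 -4.088118967852157e-06 y yaw 107.86258065608554 F [-0.6547  0.5351  0.3261] M [-0.0133 -0.0167  0.0004] open 0.08508839742415292 grip 0.0 q [-1.0004  0.3847  0.0079 -0.     -1.194  -0.2586]
turn z -0.9850187888800457
```

Call:
play_rows(steps=[[[-0.0202, 0.0262, 0, 0, 0, 0], [-0.0202, 0.0262, 0, 0, 0, 0], [-0.0202, 0.0262, 0, 0, 0, 0], [-0.0202, 0.0262, 0, 0, 0, 0], [-0.0202, 0.0262, 0, 0, 0, 0], [-0.0202, 0.0262, 0, 0, 0, 0], [-0.0202, 0.0262, 0, 0, 0, 0], [-0.0202, 0.0262, 0, 0, 0, 0], [-0.0202, 0.0262, 0, 0, 0, 0], [-0.0202, 0.0262, 0, 0, 0, 0], [-0.0202, 0.0262, 0, 0, 0, 0], [-0.0202, 0.0262, 0, 0, 0, 0]]], grip=1, squeeze=90)

```text
time: 2.6
position: [0.3262, -0.2198, 0.2317]
ee_rot: [-0.487, 3.102, -0.001]
wrist_force: [0.3, 0.2, -0.0]
opening: 0.0854
grip_force: 0.0
```

Call:
play_rows(steps=[[[-0.0202, 0.0262, 0, 0, 0, 0], [-0.0202, 0.0262, 0, 0, 0, 0], [-0.0202, 0.0262, 0, 0, 0, 0], [-0.0202, 0.0262, 0, 0, 0, 0], [-0.0202, 0.0262, 0, 0, 0, 0], [-0.0202, 0.0262, 0, 0, 0, 0], [-0.0202, 0.0262, 0, 0, 0, 0], [-0.0202, 0.0262, 0, 0, 0, 0], [-0.0202, 0.0262, 0, 0, 0, 0], [-0.0202, 0.0262, 0, 0, 0, 0], [-0.0202, 0.0262, 0, 0, 0, 0], [-0.0202, 0.0262, 0, 0, 0, 0]]])

```text
time: 3.6
position: [0.4605, 0.1541, 0.2316]
ee_rot: [-0.489, 3.103, 0.0]
wrist_force: [0.4, -0.4, 0.4]
opening: 0.0855
grip_force: 0.0
```

Call:
play_rows(steps=[[[0, 0, 0, 0, 0, -0.123], [0, 0, 0, 0, 0, -0.123], [0, 0, 0, 0, 0, -0.123], [0, 0, 0, 0, 0, -0.123], [0, 0, 0, 0, 0, -0.123], [0, 0, 0, 0, 0, -0.123], [0, 0, 0, 0, 0, -0.123], [0, 0, 0, 0, 0, -0.123], [0, 0, 0, 0, 0, 0]]])

```text
time: 4.35
position: [0.4603, 0.1524, 0.2315]
ee_rot: [-1.898, 2.503, -0.0]
wrist_force: [-0.2, -0.5, -0.2]
opening: 0.0855
grip_force: 0.0
```

```bash
python3 - <<'E'
from h import *
plan((.461,.152,.131),164.3)
T=ctrl.camera("top");S=ctrl.camera("side")
for n in("tbar_grip","tbar"):
  a=ctrl.landmark_of(n,T);b=ctrl.landmark_of(n,S);print(n,a[:1],b[:1], tri([T,S],[a[0]["location"],b[0]["location"]]) if a and b else"")
c=cv2.resize(S["img"][150:340,180:400,::-1],None,fx=3,fy=3,interpolation=cv2.INTER_CUBIC)
cv2.imwrite("pics/s2.png",c)
E
```

```text
t 4.35 pos [0.4603 0.1524 0.2315] shift [ 0.0002 -0.0008  0.1005] tilt x,y -0.000246354949913923 -0.00019459314299694568 y yaw 164.3638126463229 F [-0.1972 -0.5306 -0.2084] M [ 0.0326 -0.0348 -0.0102] open 0.08554820567979259 grip 0.0 q [ 0.6556  0.1445 -0.324   0.     -1.102  -0.9285]
turn z 0.001113740782745282
tbar_grip [] [{'location': [283.4, 258.6], 'score': 0.84}] 
tbar [] [{'location': [280.4, 302.1], 'score': 0.69}]
```

View pics/s2.png

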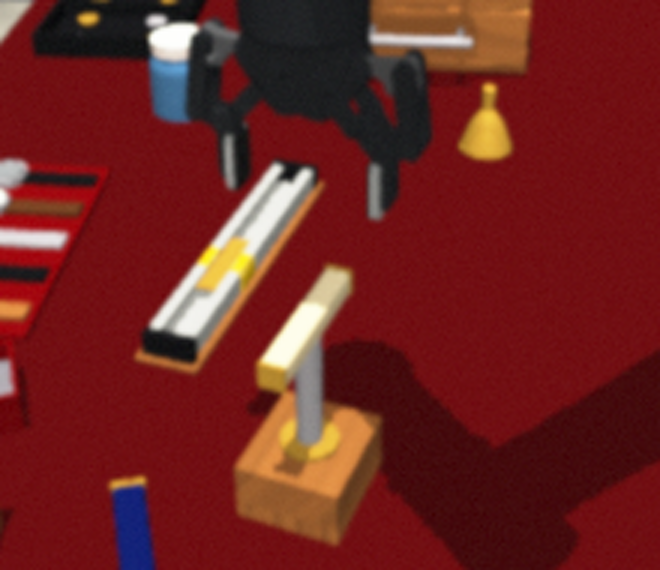

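The side picture shows the open fingers straddling above the cream bar, which runs from crop (265,375) to (345,275). The collar is at (310,438), and the strut marks are at about (228,262).

```bash
python3 - <<'E'
from h import *
S=ctrl.camera("side")
for z in(.03,.035,.04,.045,.05,.055,.06): print("collar",z,proj(S,(.461,.152,z)))
for z in(.13,.135,.14,.145,.15,.155,.16): print("bar",z,proj(S,(.461,.152,z)))
for z in(.01,.02,.03,.04): print("stn",z,proj(S,(.5635,-.094,z)))
# T view was earlier; bar end bottoms etc. project a model
u=np.array([np.cos(np.radians(74.2)),np.sin(np.radians(74.2)),0])
for g in(.135,.145): print(g,[proj(S,np.array([.461,.152,g+.009])+k*.055*u) for k in(-1,1)])
E
```

```text
collar 0.03 [283.1287 302.0379]
collar 0.035 [283.0905 300.2762]
collar 0.04 [283.0521 298.5039]
collar 0.045 [283.0134 296.7206]
collar 0.05 [282.9745 294.9265]
collar 0.055 [282.9354 293.1213]
collar 0.06 [282.896 291.305]
bar 0.13 [282.3182 264.6476]
bar 0.135 [282.2749 262.6512]
bar 0.14 [282.2313 260.6418]
bar 0.145 [282.1875 258.6193]
bar 0.15 [282.1434 256.5836]
bar 0.155 [282.0989 254.5346]
bar 0.16 [282.0542 252.4722]
stn 0.01 [256.1222 239.9991]
stn 0.02 [255.9325 236.9214]
stn 0.03 [255.741 233.814]
stn 0.04 [255.5476 230.6765]
0.135 [array([292.4726, 243.7443]), array([270.7448, 276.0529])]
0.145 [array([292.4526, 239.7807]), array([270.572 , 271.8565])]
```

Call:
play_rows(steps=[[[0, 0, 0.012, 0, 0, 0], [0, -0.0008, 0.012, 0, 0, 0], [0, 0, 0.012, 0, 0, 0], [0, 0, 0.012, 0, 0, 0], [0, 0, 0.012, 0, 0, 0], [0, 0, 0.012, 0, 0, 0], [0, 0, 0.012, 0, 0, 0], [0, 0, 0.012, 0, 0, 0], [0, 0, 0.0105, 0, 0, 0], [0, 0, 0, 0, 0, 0]]])

```text
time: 5.53
position: [0.4598, 0.1514, 0.1228]
ee_rot: [1.892, -2.502, -0.001]
wrist_force: [-0.2, 0.2, 0.2]
opening: 0.0854
grip_force: 0.0
```

Call:
play_rows(steps=[[[0, 0, 0, 0, 0, 0], [0, 0, 0, 0, 0, 0], [0, 0, 0, 0, 0, 0], [0, 0, 0, 0, 0, 0], [0, 0, 0, 0, 0, 0], [0, 0, 0, 0, 0, 0], [0, 0, 0, 0, 0, 0], [0, 0, 0, 0, 0, 0]]], grip=0, squeeze=90)

```text
time: 6.2
position: [0.4617, 0.1524, 0.1255]
ee_rot: [-1.895, 2.503, -0.001]
wrist_force: [1.1, -0.5, 2.6]
opening: 0.0165
grip_force: 88.1
```

```bash
python3 - <<'E'
from h import *
plan((.461,.152,.125),164.3)
E
```

```text
t 6.2 pos [0.4617 0.1524 0.1255] shift [0.0006 0.0005 0.0005] tilt x,y -0.0010679585630867558 -0.00134202763765336 y yaw 164.2614162611036 F [ 1.1245 -0.4831  2.6251] M [-0.0317 -0.2136 -0.015 ] open 0.01652843693314495 grip 88.08801495702937 q [ 0.6541  0.2614 -0.4748  0.0006 -0.833  -0.9292]
turn z -0.0006734132814723416
```

Call:
play_rows(steps=[[[0, 0, -0.004, 0, 0, 0], [0, 0, -0.007, 0, 0, 0], [0, 0, -0.007, 0, 0, 0], [0, 0, -0.007, 0, 0, 0], [0, 0, -0.007, 0, 0, 0], [0, 0, -0.007, 0, 0, 0], [0, 0, -0.007, 0, 0, 0], [0, 0, -0.007, 0, 0, 0], [0, 0, -0.007, 0, 0, 0], [0, 0, 0, 0, 0, 0]]])

```text
time: 7.03
position: [0.4619, 0.1526, 0.1866]
ee_rot: [-1.895, 2.502, -0.001]
wrist_force: [1.6, 0.9, -1.5]
opening: 0.0165
grip_force: 87.9
```

```bash
python3 - <<'E'
from h import *
plan((.5635,-.0945,.185),76.3)
plan((.5635,-.0945,.185),-103.7)
E
```

```text
t 7.0333 pos [0.4619 0.1526 0.1866] shift [ 0.2103 -0.1648  0.0015] tilt x,y -0.002303738490003316 -0.0023853117421029175 y yaw 164.26672307903402 F [ 1.5778  0.9269 -1.4576] M [ 0.0043 -0.0015 -0.0282] open 0.016502542248016127 grip 87.87758229766041 q [ 0.6542  0.1882 -0.3922  0.0006 -0.9871 -0.9291]
turn z 1.5353089499192278
t 7.0333 pos [0.4619 0.1526 0.1866] shift [ 0.2103 -0.1648  0.0015] tilt x,y -0.002303738490003316 -0.0023853117421029175 y yaw 164.26672307903402 F [ 1.5778  0.9269 -1.4576] M [ 0.0043 -0.0015 -0.0282] open 0.016502542248016127 grip 87.87758229766041 q [ 0.6542  0.1882 -0.3922  0.0006 -0.9871 -0.9291]
turn z -1.6062837036705657
```

Call:
play_rows(steps=[[[0.0175, -0.0137, 0, 0, 0, 0], [0.0175, -0.0137, 0, 0, 0, 0], [0.0175, -0.0137, 0, 0, 0, 0], [0.0175, -0.0137, 0, 0, 0, 0], [0.0175, -0.0137, 0, 0, 0, 0], [0.0175, -0.0137, 0, 0, 0, 0], [0.0175, -0.0137, 0, 0, 0, 0], [0.0175, -0.0137, 0, 0, 0, 0], [0.0175, -0.0137, 0, 0, 0, 0], [0.0175, -0.0137, 0, 0, 0, 0], [0.0175, -0.0137, 0, 0, 0, 0], [0.0178, -0.0141, 0, 0, 0, 0]]])

```text
time: 8.03
position: [0.5626, -0.096, 0.1844]
ee_rot: [1.895, -2.505, -0.001]
wrist_force: [0.0, 0.0, -1.4]
opening: 0.0169
grip_force: 88.0
```

Call:
play_rows(steps=[[[0, 0, 0, 0, 0, 0.118], [0, 0, 0, 0, 0, 0.118], [0, 0, 0, 0, 0, 0.118], [0, 0, 0, 0, 0, 0.118], [0, 0, 0, 0, 0, 0.118], [0, 0, 0, 0, 0, 0.118], [0, 0, 0, 0, 0, 0.118], [0, 0, 0, 0, 0, 0.118], [0, 0, 0, 0, 0, 0.118], [0, 0, 0, 0, 0, 0.118], [0, 0, 0, 0, 0, 0.118], [0, 0, 0, 0, 0, 0.118]]])

```text
time: 9.03
position: [0.5623, -0.0949, 0.1843]
ee_rot: [-0.198, -3.134, -0.0]
wrist_force: [0.2, -0.2, -1.9]
opening: 0.0165
grip_force: 88.0
```

Call:
play_rows(steps=[[[0, 0, 0, 0, 0, 0.118], [0, 0, 0.01, 0, 0, 0], [0, 0, 0.01, 0, 0, 0], [0, 0, 0.01, 0, 0, 0], [0, 0, 0.005, 0, 0, 0], [0, 0, 0, 0, 0, 0], [0, 0, 0, 0, 0, 0]]])

```text
time: 9.62
position: [0.5624, -0.0951, 0.1491]
ee_rot: [-0.372, -3.118, 0.001]
wrist_force: [0.3, 0.2, -2.4]
opening: 0.0168
grip_force: 88.1
```

```bash
python3 - <<'E'
from h import *
plan((.5635,-.0945,.15),76.3)
T=ctrl.camera("top");S=ctrl.camera("side")
for n in("tbar","station","strut"):
  a=ctrl.landmark_of(n,T);b=ctrl.landmark_of(n,S);print(n,a[:1],b[:1])
p=ctrl.sense()["position"]; o=p+[0,0,.019-.114]; print("origin",o,proj(S,o),proj(T,o))
c=cv2.resize(S["img"][150:290,180:360,::-1],None,fx=4,fy=4,interpolation=cv2.INTER_CUBIC)
cv2.imwrite("pics/s3.png",c)
c=cv2.resize(T["img"][150:240,220:400,::-1],None,fx=4.4,fy=4.4,interpolation=cv2.INTER_CUBIC)
cv2.imwrite("pics/t3.png",c)
E
```

```text
t 9.6167 pos [ 0.5624 -0.0951  0.1491] shift [-0.001   0.0008 -0.0009] tilt x,y 0.0012825707116007668 -0.0006499120735538589 y yaw 76.40005636050957 F [ 0.2536  0.1535 -2.3921] M [-0.004  -0.0862  0.0164] open 0.016785242218522563 grip 88.08237430115696 q [ 0.1166  0.3657 -0.2436  0.0002 -0.9629 -1.9249]
turn z 0.0017463129284544143
tbar [{'location': [299.1, 187.9], 'score': 0.48}] [{'location': [257.3, 226.9], 'score': 0.88}]
station [{'location': [292.7, 187.2], 'score': 0.72}] [{'location': [254.9, 233.3], 'score': 0.8}]
strut [{'location': [304.1, 187.2], 'score': 0.94}] [{'location': [258.6, 233.2], 'score': 0.85}]
origin [ 0.5627 -0.095   0.0552] [255.6236 225.6716] [296.4239 184.7503]
```

View pics/s3.png

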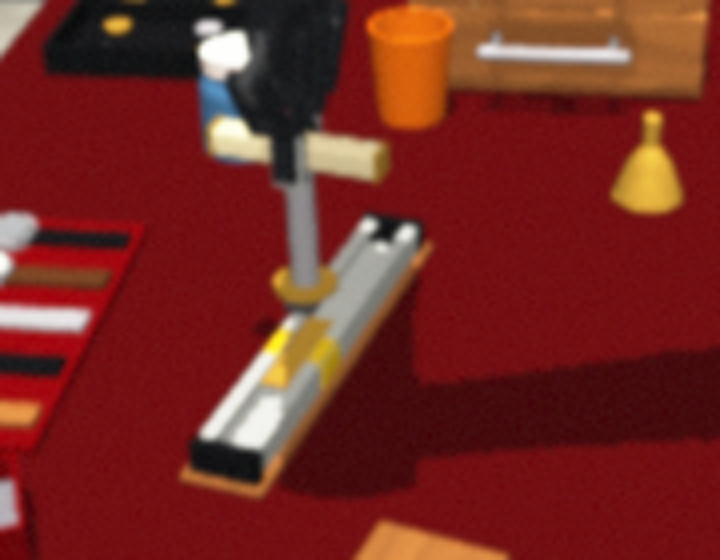

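The side picture shows the T-bar hanging over the slot with its foot at crop (303,305), the marks at about (302,350) and the bar across the strut. I'll measure the slot centreline more finely from intensity profiles taken across the strut.

```bash
cat > prof.py <<'E'
from h import *
from scipy.ndimage import map_coordinates
def frame(yaw,c):
    a=np.radians(yaw); y=np.array([np.cos(a),np.sin(a),0]); x=np.array([np.sin(a),-np.cos(a),0]); return x,y
def prof(p,c,yaw,rng,xs,ch=None):
    x,y=frame(yaw,c); out=[]
    for u in xs:
        P=np.array([proj(p,np.array(c)+u*x+v*y) for v in np.linspace(*rng,60)])
        out.append([map_coordinates(p["img"][...,k].astype(float),[P[:,1],P[:,0]],order=1).mean() for k in range(3)])
    return np.array(out)
E
python3 - <<'E'
from prof import *
T=ctrl.camera("top");S=ctrl.camera("side")
c=(.5635,-.0945,.024); xs=np.arange(-.034,.0341,.002)
for rng in((-.15,-.08),):
  a=prof(T,c,76.3,rng,xs);b=prof(S,c,76.3,rng,xs)
  for u,p,q in zip(xs,a,b): print(round(u*1000),p.round(),q.round())
# yaw by sharpness
for yaw in np.arange(74,79,.5):
  print(yaw,[round(np.abs(np.diff(prof(p,c,yaw,(-.16,-.05),np.arange(-.034,.034,.001)).sum(1))**2).sum()/1e3,1) for p in(T,S)])
E
```

```text
-34 [104.  37.  35.] [147.  87.  48.]
-32 [103.  37.  36.] [147.  94.  58.]
-30 [111.  48.  40.] [137.  98.  71.]
-28 [137.  79.  52.] [125. 103.  86.]
-26 [161. 102.  64.] [118. 109. 100.]
-24 [169. 111.  70.] [118. 116. 110.]
-22 [155. 110.  79.] [123. 124. 117.]
-20 [148. 124. 108.] [133. 133. 127.]
-18 [168. 160. 150.] [145. 145. 138.]
-16 [190. 184. 176.] [156. 156. 150.]
-14 [198. 192. 184.] [165. 165. 158.]
-12 [199. 193. 184.] [169. 168. 162.]
-10 [200. 194. 185.] [169. 169. 162.]
-8 [199. 193. 184.] [166. 167. 160.]
-6 [197. 191. 182.] [163. 163. 157.]
-4 [196. 190. 181.] [160. 160. 154.]
-2 [196. 190. 182.] [159. 159. 153.]
0 [197. 191. 182.] [158. 158. 152.]
2 [198. 192. 183.] [155. 156. 149.]
4 [199. 193. 184.] [151. 151. 145.]
6 [200. 193. 184.] [146. 146. 140.]
8 [199. 193. 184.] [141. 141. 134.]
10 [194. 188. 179.] [139. 139. 131.]
12 [189. 184. 175.] [143. 141. 131.]
14 [191. 185. 176.] [151. 147. 135.]
16 [195. 189. 180.] [159. 153. 139.]
18 [197. 191. 182.] [164. 155. 138.]
20 [194. 184. 174.] [163. 149. 131.]
22 [182. 161. 144.] [156. 132. 115.]
24 [161. 123. 100.] [145. 108.  92.]
26 [132.  82.  61.] [134.  81.  69.]
28 [109.  55.  45.] [125.  60.  53.]
30 [99. 43. 40.] [121.  49.  46.]
32 [99. 43. 41.] [120.  48.  48.]
34 [103.  45.  43.] [120.  52.  53.]
74.0 [np.float64(19.0), np.float64(10.3)]
74.5 [np.float64(20.6), np.float64(10.1)]
75.0 [np.float64(22.1), np.float64(9.7)]
75.5 [np.float64(23.5), np.float64(9.2)]
76.0 [np.float64(24.7), np.float64(8.8)]
76.5 [np.float64(25.7), np.float64(8.4)]
77.0 [np.float64(26.2), np.float64(8.1)]
77.5 [np.float64(26.2), np.float64(7.9)]
78.0 [np.float64(25.8), np.float64(7.7)]
78.5 [np.float64(24.8), np.float64(7.5)]
```

View pics/t3.png

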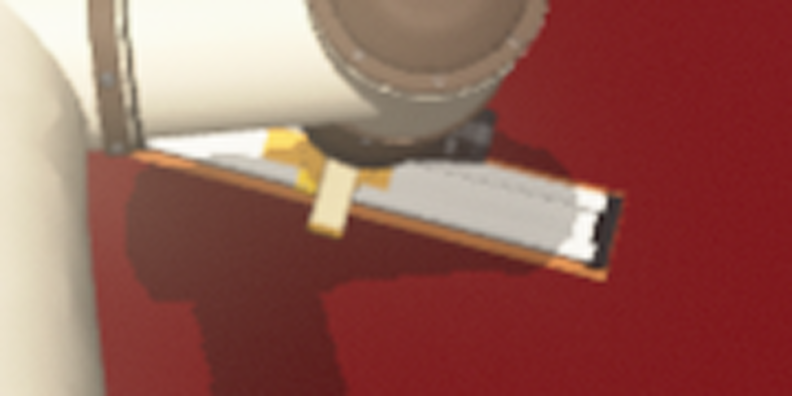

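The top crop shows the arm hiding the slot at the station, with the slot's far-lip dark line running from about (440,168) to (590,212). The first top image shows the whole strut, so I'll fit the slot line there.

```bash
python3 - <<'E'
from prof import *
T=ctrl.camera("top");T["img"]=cv2.imread("pics/t1.png")[...,::-1]
S=ctrl.camera("side");S["img"]=cv2.imread("pics/s1.png")[...,::-1]
c=(.5635,-.0945,.024); xs=np.arange(-.034,.0341,.0005)
def cross(y,lv,i0,i1,up):
    for i in range(i0,i1):
        if up*(y[i]-lv)<0<=up*(y[i+1]-lv): return xs[i]+.0005*(lv-y[i])/(y[i+1]-y[i])
    return np.nan
for nm,p in(("T",T),("S",S)):
  rows=[]
  for v in np.arange(-.16,.105,.01):
    a=prof(p,c,77,(v-.005,v+.005),xs); b=a[:,2]  # blue: white vs wood/red
    g=a[:,2]; n=len(xs)
    near=cross(b,135,0,n//2,1); far=cross(b,135,n//2,n-1,-1)
    k=np.nonzero((xs>.004)&(xs<.017))[0]; d=xs[k[np.argmin(b[k])]]; 
    rows.append((v,near*1e3,far*1e3,d*1e3,b[k].min()))
  r=np.array(rows); print(nm);print(r.round(2))
E
```

```text
T
[[ -0.16 -21.65  23.21   9.   207.13]
 [ -0.15 -22.2   23.3    9.5  231.68]
 [ -0.14 -22.12  23.34  10.   236.69]
 [ -0.13 -21.93  23.3   10.   237.73]
 [ -0.12 -21.98  23.42  10.   239.69]
 [ -0.11 -22.21  23.53  10.   241.44]
 [ -0.1  -22.06  23.5    9.5  228.14]
 [ -0.09 -22.18  23.62  10.   234.87]
 [ -0.08 -21.99  23.59  10.   240.97]
 [ -0.07 -21.88  23.61  10.5  240.57]
 [ -0.06 -22.02  23.71  10.   239.93]
 [ -0.05 -22.15  23.78   9.5  232.51]
 [ -0.04 -22.12  23.77   9.5  217.92]
 [ -0.03 -21.91  23.89   6.5  131.74]
 [ -0.02 -21.83  23.8    6.5  127.56]
 [ -0.01 -20.38  22.86   6.5  126.43]
 [  0.   -11.23  12.69  16.5  108.75]
 [  0.01  -9.02  11.49  16.5  108.51]
 [  0.02 -21.29  23.7    7.   125.29]
 [  0.03 -21.58  23.86   4.   125.17]
 [  0.04 -21.75  23.86   7.5  147.89]
 [  0.05 -21.72  23.86  10.   226.91]
 [  0.06 -21.61  23.78  10.5  234.81]
 [  0.07 -21.54  23.88  10.5  239.41]
 [  0.08 -21.65  23.94  10.5  243.17]
 [  0.09 -21.55  23.87  10.5  236.85]
 [  0.1  -21.58  23.93  10.5  228.99]]
S
[[ -0.16 -20.02  23.23   4.    25.56]
 [ -0.15 -22.09  23.66   4.    
[... 257 characters left out ...]
   7.5  154.92]
 [ -0.07 -22.27  24.03   7.5  155.36]
 [ -0.06 -22.48  23.97   7.5  156.48]
 [ -0.05 -22.38  24.16   7.5  158.29]
 [ -0.04 -22.17  24.25   7.5  150.18]
 [ -0.03 -22.04  24.06   5.5  108.38]
 [ -0.02 -22.16  23.71   4.    74.64]
 [ -0.01 -19.72  17.36   4.    73.53]
 [  0.      nan    nan  16.5   58.39]
 [  0.01    nan    nan  16.5   62.99]
 [  0.02 -17.9   23.54   4.    71.68]
 [  0.03 -20.88  24.26   4.    73.79]
 [  0.04 -21.61  24.23   4.    72.96]
 [  0.05 -21.7   24.22   5.   110.89]
 [  0.06 -21.82  24.36   8.5  153.17]
 [  0.07 -21.49  24.36   8.5  154.89]
 [  0.08 -21.5   24.54   8.5  155.04]
 [  0.09 -21.69  24.42   8.5  154.01]
 [  0.1  -21.36  24.38   9.   153.07]]
```

```bash
python3 - <<'E'
from h import *
plan((.5651,-.0903,.126),76.8)
E
```

```text
t 10.2167 pos [ 0.5625 -0.095   0.1499] shift [-0.0014  0.0052  0.0239] tilt x,y -9.514688279792374e-05 1.6403499020241577e-05 y yaw 76.3516225779903 F [-0.6755  0.1762 -2.585 ] M [-0.0361  0.0029  0.0328] open 0.01650514261204477 grip 88.08092093328014 q [ 0.1165  0.3645 -0.2432  0.     -0.9631 -1.9256]
turn z -0.00782566230567309
```

Call:
play_rows(steps=[[[-0.0014, 0.0052, 0.004, 0, 0, -0.0078], [0, 0, 0.004, 0, 0, 0], [0, 0, 0.004, 0, 0, 0], [0, 0, 0.004, 0, 0, 0], [0, 0, 0.004, 0, 0, 0], [0, 0, 0.002, 0, 0, 0], [0, 0, 0, 0, 0, 0], [0, 0, 0, 0, 0, 0]]])

```text
time: 10.88
position: [0.5651, -0.0903, 0.1277]
ee_rot: [-0.361, -3.121, 0.0]
wrist_force: [-0.4, -0.5, -2.0]
opening: 0.0164
grip_force: 88.1
```

Call:
play_rows(steps=[[[0, 0, 0.0005, 0, 0, 0], [0, 0, 0.0005, 0, 0, 0], [0, 0, 0.0005, 0, 0, 0], [0, 0, 0.0005, 0, 0, 0], [0, 0, 0, 0, 0, 0]]])

```text
time: 11.3
position: [0.5651, -0.0903, 0.1258]
ee_rot: [-0.361, -3.121, 0.0]
wrist_force: [-1.0, 0.3, -2.2]
opening: 0.0165
grip_force: 88.1
```

Call:
play_rows(steps=[[[0, 0, 0.0005, 0, 0, 0], [0, 0, 0.0005, 0, 0, 0], [0, 0, 0, 0, 0, 0]]])

```text
time: 11.55
position: [0.5651, -0.0903, 0.1247]
ee_rot: [-0.361, -3.121, -0.0]
wrist_force: [-0.4, -0.4, -1.6]
opening: 0.0167
grip_force: 88.1
```

Call:
play_rows(steps=[[[0, 0, 0.0005, 0, 0, 0], [0, 0, 0.0005, 0, 0, 0], [0, 0, 0, 0, 0, 0]]])

```text
time: 11.8
position: [0.5651, -0.0903, 0.1237]
ee_rot: [-0.361, -3.121, 0.0]
wrist_force: [-1.1, -0.7, -2.2]
opening: 0.0163
grip_force: 88.1
```

Call:
play_rows(steps=[[[0, 0, 0.0005, 0, 0, 0], [0, 0, 0.0005, 0, 0, 0], [0, 0, 0, 0, 0, 0]]])

```text
time: 12.05
position: [0.5651, -0.0903, 0.1227]
ee_rot: [-0.361, -3.121, -0.0]
wrist_force: [-0.2, 0.4, -2.0]
opening: 0.0168
grip_force: 88.1
```

Call:
play_rows(steps=[[[0, 0, 0.0005, 0, 0, 0], [0, 0, 0.0005, 0, 0, 0], [0, 0, 0, 0, 0, 0]]])

```text
time: 12.3
position: [0.5651, -0.0903, 0.1217]
ee_rot: [-0.361, -3.121, 0.0]
wrist_force: [0.1, 0.3, -1.0]
opening: 0.0165
grip_force: 88.1
```

Call:
play_rows(steps=[[[0, 0, 0.0005, 0, 0, 0], [0, 0, 0.0003, 0, 0, 0], [0, 0, 0, 0, 0, 0]]])

```text
time: 12.55
position: [0.5651, -0.0903, 0.1209]
ee_rot: [-0.361, -3.121, 0.0]
wrist_force: [-0.1, -0.3, -1.8]
opening: 0.0167
grip_force: 88.1
```

Call:
play_rows(steps=[[[0, 0, 0.0004, 0, 0, 0], [0, 0, 0.0004, 0, 0, 0], [0, 0, 0, 0, 0, 0]]])

```text
time: 12.8
position: [0.5651, -0.0903, 0.1201]
ee_rot: [-0.361, -3.121, 0.0]
wrist_force: [0.2, 0.6, -1.4]
opening: 0.0168
grip_force: 88.1
```

Call:
play_rows(steps=[[[0, 0, 0.0004, 0, 0, 0], [0, 0, 0.0004, 0, 0, 0], [0, 0, 0, 0, 0, 0]]])

```text
time: 13.05
position: [0.5651, -0.0903, 0.1193]
ee_rot: [-0.361, -3.121, 0.0]
wrist_force: [0.4, 0.0, -2.6]
opening: 0.0164
grip_force: 88.1
```

Call:
play_rows(steps=[[[0, 0, 0.0004, 0, 0, 0], [0, 0, 0.0004, 0, 0, 0], [0, 0, 0, 0, 0, 0]]])

```text
time: 13.3
position: [0.5651, -0.0903, 0.1185]
ee_rot: [-0.361, -3.121, 0.0]
wrist_force: [0.7, 0.3, -1.1]
opening: 0.0167
grip_force: 88.1
```

Call:
play_rows(steps=[[[0, 0, 0.0004, 0, 0, 0], [0, 0, 0.0004, 0, 0, 0], [0, 0, 0, 0, 0, 0]]])

```text
time: 13.55
position: [0.5651, -0.0903, 0.1178]
ee_rot: [-0.361, -3.121, 0.0]
wrist_force: [0.6, 0.3, -1.7]
opening: 0.0165
grip_force: 88.1
```

Call:
play_rows(steps=[[[0, 0, 0.0004, 0, 0, 0], [0, 0, 0.0004, 0, 0, 0], [0, 0, 0, 0, 0, 0]]])

```text
time: 13.8
position: [0.5654, -0.0903, 0.1176]
ee_rot: [0.361, 3.12, -0.0]
wrist_force: [-0.7, 0.1, 3.2]
opening: 0.0167
grip_force: 88.7
```

Call:
play_rows(steps=[[[0, 0, 0.0003, 0, 0, 0], [0, 0, 0, 0, 0, 0]]])

```text
time: 13.97
position: [0.5655, -0.0904, 0.1175]
ee_rot: [0.36, 3.12, -0.0]
wrist_force: [-0.1, 1.2, 4.5]
opening: 0.0169
grip_force: 89.0
```

```bash
python3 - <<'E'
from h import *
plan((.5651,-.0903,.1165),76.8)
E
```

```text
t 13.9667 pos [ 0.5655 -0.0904  0.1175] shift [ 0.0004 -0.      0.001 ] tilt x,y -0.0010946924361222297 -5.232102639453768e-05 y yaw 76.81935848304926 F [-0.0547  1.2134  4.4921] M [0.0968 0.483  0.0072] open 0.01685418861986942 grip 89.01745842536911 q [ 0.1246  0.4029 -0.2768  0.0006 -0.8902 -1.9258]
turn z 0.0003378692674008452
```

Call:
play_rows(steps=[[[-0.0003, 0, 0, 0, 0, 0], [-0.0003, 0, 0, 0, 0, 0], [0, 0, 0, 0, 0, 0]]])

```text
time: 14.22
position: [0.5658, -0.0905, 0.1175]
ee_rot: [0.361, 3.12, -0.0]
wrist_force: [-1.7, -1.0, 4.7]
opening: 0.017
grip_force: 89.2
```

Call:
play_rows(steps=[[[-0.0003, 0, 0, 0, 0, 0], [-0.0003, 0, 0, 0, 0, 0], [0, 0, 0, 0, 0, 0]]])

```text
time: 14.47
position: [0.5661, -0.0906, 0.1174]
ee_rot: [-0.361, -3.12, 0.0]
wrist_force: [-2.7, 1.3, 6.1]
opening: 0.0168
grip_force: 89.3
```

```bash
python3 - <<'E'
from h import *
plan((.5651,-.0903,.1165),76.8)
E
```

```text
t 14.4667 pos [ 0.5661 -0.0906  0.1174] shift [0.001  0.     0.0009] tilt x,y 0.0003450824885284252 -0.00023579285024369085 y yaw 76.81012569079462 F [-2.7017  1.2668  6.0527] M [0.3592 0.9494 0.0221] open 0.01679125919477701 grip 89.32085325010121 q [ 0.1239  0.4045 -0.2741  0.0001 -0.8926 -1.925 ]
turn z 0.00017672664340481588
```

Call:
play_rows(steps=[[[0, 0, -0.0016, 0, 0, 0], [-0.001, 0, 0, 0, 0, 0], [0, 0, 0.001, 0, 0, 0], [0, 0, 0.0006, 0, 0, 0], [0, 0, 0, 0, 0, 0], [0, 0, 0, 0, 0, 0]]])

```text
time: 14.97
position: [0.5677, -0.0908, 0.1173]
ee_rot: [0.361, 3.12, -0.0]
wrist_force: [-1.7, 0.4, 3.9]
opening: 0.0168
grip_force: 89.1
```

```bash
python3 - <<'E'
from h import *
plan((.5651,-.0903,.1165),76.8)
E
```

```text
t 14.9667 pos [ 0.5677 -0.0908  0.1173] shift [ 0.0027 -0.0001  0.0008] tilt x,y -0.0009854308416775513 1.5284805940097724e-05 y yaw 76.81627521905104 F [-1.7142  0.4175  3.9397] M [ 0.2276  0.3726 -0.003 ] open 0.016805474150681017 grip 89.06289941514842 q [ 0.1232  0.4066 -0.2713  0.0004 -0.892  -1.9244]
turn z 0.0002840561589239359
```

Call:
play_rows(steps=[[[0, 0, -0.0016, 0, 0, 0], [-0.001, 0, 0, 0, 0, 0], [0, 0, 0.001, 0, 0, 0], [0, 0, 0.0006, 0, 0, 0], [0, 0, 0, 0, 0, 0], [0, 0, 0, 0, 0, 0]]])

```text
time: 15.47
position: [0.568, -0.091, 0.1162]
ee_rot: [-0.361, -3.12, 0.0]
wrist_force: [0.6, -0.0, -2.2]
opening: 0.0165
grip_force: 88.1
```

```bash
python3 - <<'E'
from h import *
plan((.5651,-.0903,.1165),76.8)
E
```

```text
t 15.4667 pos [ 0.568  -0.091   0.1162] shift [ 0.003   0.0001 -0.0003] tilt x,y 0.001023678259603722 -0.00027235051293780625 y yaw 76.79290757057737 F [ 0.6183 -0.0242 -2.1674] M [ 0.0143 -0.0294 -0.0214] open 0.016529821530539727 grip 88.14877440221608 q [ 0.1225  0.4091 -0.2701 -0.0001 -0.8926 -1.9238]
turn z -0.0001237862453904154
```

Call:
play_rows(steps=[[[0, 0, 0.0008, 0, 0, 0], [0, 0, 0.0008, 0, 0, 0], [0, 0, 0.0008, 0, 0, 0], [0, 0, 0, 0, 0, 0]]])

```text
time: 15.8
position: [0.5683, -0.091, 0.1143]
ee_rot: [0.361, 3.121, -0.0]
wrist_force: [0.0, -0.3, -1.9]
opening: 0.0167
grip_force: 88.2
```

Call:
play_rows(steps=[[[0, 0, 0.0007, 0, 0, 0], [0, 0, 0.0007, 0, 0, 0], [0, 0, 0, 0, 0, 0]]])

```text
time: 16.05
position: [0.5684, -0.091, 0.1133]
ee_rot: [0.361, 3.12, -0.0]
wrist_force: [-1.1, -0.1, 1.3]
opening: 0.0167
grip_force: 88.4
```

```bash
python3 - <<'E'
from h import *
plan((.568,-.091,.1065),76.8)
E
```

```text
t 16.05 pos [ 0.5684 -0.091   0.1133] shift [ 0.0004 -0.0001  0.0068] tilt x,y -0.0005885721428031698 -3.0512455155712486e-05 y yaw 76.81173786651895 F [-1.1477 -0.1088  1.3381] M [0.0865 0.1963 0.0223] open 0.01669702933566129 grip 88.36677171522751 q [ 0.1226  0.4125 -0.2735  0.0003 -0.8843 -1.9237]
turn z 0.000204864417915392
```

Call:
play_rows(steps=[[[0, 0, 0.0007, 0, 0, 0], [0, 0, 0.0007, 0, 0, 0], [0, 0, 0.0007, 0, 0, 0], [0, 0, 0, 0, 0, 0]]])

```text
time: 16.38
position: [0.5684, -0.0911, 0.111]
ee_rot: [0.361, 3.12, -0.0]
wrist_force: [-0.1, -0.2, 3.1]
opening: 0.0165
grip_force: 88.6
```

Call:
play_rows(steps=[[[0, 0, 0.0007, 0, 0, 0], [0, 0, 0.0007, 0, 0, 0], [0, 0, 0.0007, 0, 0, 0], [0, 0, 0, 0, 0, 0]]])

```text
time: 16.72
position: [0.5685, -0.0911, 0.1088]
ee_rot: [0.361, 3.12, -0.0]
wrist_force: [0.2, -0.3, 4.1]
opening: 0.0168
grip_force: 88.8
```

```bash
python3 - <<'E'
from h import *
plan((.568,-.091,.1062),76.8)
E
```

```text
t 16.7167 pos [ 0.5685 -0.0911  0.1088] shift [ 0.0005 -0.0001  0.0026] tilt x,y -0.0004547159399521971 -2.4188367553555625e-05 y yaw 76.80551936642513 F [ 0.187  -0.3093  4.1068] M [-0.0282  0.3031 -0.0173] open 0.016768533686742266 grip 88.77272364101373 q [ 0.1225  0.4178 -0.2781  0.0002 -0.8745 -1.9238]
turn z 9.633111674235889e-05
```

Call:
play_rows(steps=[[[0, 0, 0.0007, 0, 0, 0], [0, 0, 0.0007, 0, 0, 0], [0, 0, 0, 0, 0, 0]]])

```text
time: 16.97
position: [0.5685, -0.091, 0.1075]
ee_rot: [0.361, 3.12, -0.0]
wrist_force: [-0.9, -0.1, 5.0]
opening: 0.0167
grip_force: 88.9
```

Call:
play_rows(steps=[[[0, 0, 0.0007, 0, 0, 0], [0, 0, 0.0007, 0, 0, 0], [0, 0, 0, 0, 0, 0], [0, 0, 0, 0, 0, 0]]])

```text
time: 17.3
position: [0.5685, -0.0911, 0.1063]
ee_rot: [0.361, 3.12, -0.0]
wrist_force: [-0.7, 0.3, 6.3]
opening: 0.0164
grip_force: 89.0
```

```bash
python3 - <<'E'
from h import *
plan((.568,-.091,.106),166.8)
E
```

```text
t 17.3 pos [ 0.5685 -0.0911  0.1063] shift [ 0.0005 -0.      0.0003] tilt x,y -0.0006118852219416815 -3.677271336610937e-05 y yaw 76.80984599040411 F [-0.7221  0.2927  6.2523] M [ 0.0424  0.3746 -0.0057] open 0.016393647060422394 grip 89.02402178384364 q [ 0.1225  0.4208 -0.2809  0.0003 -0.8685 -1.9237]
turn z -1.5706244818442257
```

Call:
play_rows(steps=[[[0, 0, 0.0004, 0, 0, 0], [0, 0, 0, 0, 0, 0], [0, 0, 0, 0, 0, -0.05], [0, 0, 0, 0, 0, -0.05], [0, 0, 0, 0, 0, 0]]])

```text
time: 17.72
position: [0.5692, -0.091, 0.1062]
ee_rot: [0.201, 3.133, 0.0]
wrist_force: [-0.6, -0.5, 6.4]
opening: 0.0165
grip_force: 89.2
```

```bash
python3 - <<'E'
from h import *
plan((.568,-.091,.106),166.8)
E
```

```text
t 17.7167 pos [ 0.5692 -0.091   0.1062] shift [ 0.0012 -0.0001  0.0002] tilt x,y -0.00236176464874294 0.00015520739457448895 y yaw 82.64628080339448 F [-0.5965 -0.4649  6.4422] M [0.0454 0.1055 0.0307] open 0.016543318492843472 grip 89.19105743989348 q [ 0.1226  0.4212 -0.2806  0.0006 -0.8667 -1.8221]
turn z -1.468759477779524
```

Call:
play_rows(steps=[[[0, 0, 0, 0, 0, -0.08], [0, 0, 0, 0, 0, -0.08], [0, 0, 0, 0, 0, -0.08], [0, 0, 0, 0, 0, -0.08], [0, 0, 0, 0, 0, -0.08], [0, 0, 0, 0, 0, 0]]])

```text
time: 18.22
position: [0.5694, -0.0909, 0.1063]
ee_rot: [-0.427, 3.11, -0.001]
wrist_force: [0.5, 0.5, 5.8]
opening: 0.0164
grip_force: 89.2
```

```bash
python3 - <<'E'
from h import *
plan((.568,-.091,.106),166.8)
E
```

```text
t 18.2167 pos [ 0.5694 -0.0909  0.1063] shift [0.0014 0.0003 0.0003] tilt x,y -0.002841563298805925 -0.0007490185958278245 y yaw 105.62535702095941 F [0.5024 0.4519 5.7907] M [ 0.1393 -0.0122  0.0103] open 0.016398949470197342 grip 89.19101535575464 q [ 0.1227  0.4211 -0.2804  0.0004 -0.8664 -1.421 ]
turn z -1.0676989387162907
```

Call:
play_rows(steps=[[[0, 0, 0, 0, 0, -0.097], [0, 0, 0, 0, 0, -0.097], [0, 0, 0, 0, 0, -0.097], [0, 0, 0, 0, 0, -0.097], [0, 0, 0, 0, 0, -0.097], [0, 0, 0, 0, 0, -0.097], [0, 0, 0, 0, 0, -0.097], [0, 0, 0, 0, 0, -0.097], [0, 0, 0, 0, 0, -0.097], [0, 0, 0, 0, 0, -0.097], [0, 0, 0, 0, 0, -0.097], [0, 0, 0, 0, 0, 0]]])

```text
time: 19.22
position: [0.5688, -0.0907, 0.106]
ee_rot: [-1.95, 2.461, -0.001]
wrist_force: [-0.9, 1.2, 5.5]
opening: 0.0167
grip_force: 89.2
```

```bash
python3 - <<'E'
from h import *
plan((.568,-.091,.106),166.8)
E
```

```text
t 19.2167 pos [ 0.5688 -0.0907  0.106 ] shift [ 0.0004  0.0007 -0.    ] tilt x,y -0.000572445303528346 -0.001176843990707067 y yaw 166.77930541836784 F [-0.9264  1.1863  5.4511] M [0.3626 0.3392 0.0203] open 0.016654397520676205 grip 89.24700064351782 q [ 0.1229  0.4212 -0.281  -0.0002 -0.8673 -0.3535]
turn z -0.00036118858680411975
```

Call:
play_rows(steps=[[[0, 0, -0.0005, 0, 0, 0], [0, 0, -0.0005, 0, 0, 0], [0, 0, -0.0005, 0, 0, 0], [0, 0, 0, 0, 0, 0]]])

```text
time: 19.55
position: [0.5687, -0.0908, 0.1073]
ee_rot: [-1.946, 2.465, -0.001]
wrist_force: [-0.2, 0.7, 5.5]
opening: 0.0167
grip_force: 89.1
```

Call:
play_rows(steps=[[[0, 0, -0.0004, 0, 0, 0], [0, 0, -0.0004, 0, 0, 0], [0, 0, 0, 0, 0, 0]]])

```text
time: 19.8
position: [0.5686, -0.0909, 0.1076]
ee_rot: [-1.946, 2.465, -0.0]
wrist_force: [0.7, 0.5, 2.3]
opening: 0.0167
grip_force: 88.6
```

Call:
play_rows(steps=[[[0, 0, -0.0004, 0, 0, 0], [0, 0, 0, 0, 0, 0]]])

```text
time: 19.97
position: [0.5685, -0.0908, 0.1076]
ee_rot: [-1.946, 2.465, 0.0]
wrist_force: [2.4, 0.6, -1.6]
opening: 0.0168
grip_force: 88.2
```

Call:
play_rows(steps=[[[0, 0, -0.0004, 0, 0, 0], [0, 0, -0.0004, 0, 0, 0], [0, 0, 0, 0, 0, 0]]])

```text
time: 20.22
position: [0.5682, -0.0908, 0.1076]
ee_rot: [-1.946, 2.466, 0.001]
wrist_force: [5.6, -0.5, -9.5]
opening: 0.0171
grip_force: 87.9
```

```bash
python3 - <<'E'
from h import *
plan((.568,-.091,.106),166.8)
E
```

```text
t 20.2167 pos [ 0.5682 -0.0908  0.1076] shift [0.0002 0.0002 0.0016] tilt x,y -0.00044879089029647556 0.0005324361354294926 y yaw 166.55606446670413 F [ 5.6131 -0.4992 -9.51  ] M [ 0.1686 -1.7457  0.0382] open 0.017110581953444472 grip 87.8637421131134 q [ 0.1226  0.4192 -0.279  -0.0008 -0.873  -0.3567]
turn z -0.004257478218621406
```

Call:
play_rows(steps=[[[0, -0.0003, -0.0003, 0, 0, 0], [0, 0, 0, 0, 0, 0], [0, 0, 0, 0, 0, 0], [0, 0, 0, 0, 0, 0]]])

```text
time: 20.55
position: [0.5683, -0.0909, 0.1077]
ee_rot: [1.946, -2.466, -0.002]
wrist_force: [5.2, 0.1, -11.0]
opening: 0.0166
grip_force: 87.9
```

Call:
play_rows(steps=[[[0, 0, 0, 0, 0, 0], [0, 0, 0, 0, 0, 0], [0, 0, 0, 0, 0, 0], [0, 0, 0, 0, 0, 0], [0, 0, 0, 0, 0, 0], [0, 0, 0, 0, 0, 0], [0, 0, 0, 0, 0, 0]]])

```text
time: 21.13
position: [0.5683, -0.0909, 0.1077]
ee_rot: [1.946, -2.466, -0.002]
wrist_force: [6.0, 0.4, -9.8]
opening: 0.0167
grip_force: 87.9
```

Call:
play_rows(steps=[[[0, -0.0002, -0.0002, 0, 0, 0], [0, 0, 0, 0, 0, 0], [0, 0, 0, 0, 0, 0], [0, 0, 0, 0, 0, 0], [0, 0, 0, 0, 0, 0], [0, 0, 0, 0, 0, 0], [0, 0, 0, 0, 0, 0], [0, 0, 0, 0, 0, 0]]])

```text
time: 21.8
position: [0.5683, -0.0909, 0.1077]
ee_rot: [1.945, -2.466, -0.002]
wrist_force: [5.4, 0.1, -11.3]
opening: 0.0165
grip_force: 87.9
```

Call:
play_rows(steps=[[[0, 0, 0.0004, 0, 0, 0], [0, 0, 0.0004, 0, 0, 0], [0, 0, 0.0003, 0, 0, 0], [0, 0, 0, 0, 0, 0], [0, 0, 0, 0, 0, 0]]])

```text
time: 22.22
position: [0.5683, -0.091, 0.1077]
ee_rot: [1.946, -2.466, -0.001]
wrist_force: [5.2, 0.5, -12.1]
opening: 0.0169
grip_force: 88.1
```

```bash
python3 - <<'E'
from h import *
plan((.568,-.091,.106),166.8)
E
```

```text
t 22.2167 pos [ 0.5683 -0.091   0.1077] shift [0.0001 0.0003 0.0017] tilt x,y -0.00016962930637581233 0.0010765198284891624 y yaw 166.55908589562551 F [  5.1816   0.4879 -12.1452] M [ 0.3778 -1.5443  0.0511] open 0.016861434276157387 grip 88.12324177008122 q [ 0.1223  0.4196 -0.2782 -0.0007 -0.8739 -0.3565]
turn z -0.004204744335828241
```

Call:
play_rows(steps=[[[0, 0, 0.0004, 0, 0, 0], [0, 0, 0, 0, 0, 0]]])

```text
time: 22.38
position: [0.5684, -0.091, 0.1077]
ee_rot: [1.946, -2.466, -0.001]
wrist_force: [3.9, 1.7, -10.7]
opening: 0.0166
grip_force: 88.2
```

Call:
play_rows(steps=[[[0, 0, 0.0004, 0, 0, 0], [0, 0, 0, 0, 0, 0]]])

```text
time: 22.55
position: [0.5684, -0.0911, 0.1077]
ee_rot: [1.946, -2.465, -0.001]
wrist_force: [2.5, 1.7, -8.9]
opening: 0.017
grip_force: 88.4
```

Call:
play_rows(steps=[[[0, 0, 0.0004, 0, 0, 0], [0, 0, 0, 0, 0, 0]]])

```text
time: 22.72
position: [0.5686, -0.0911, 0.1077]
ee_rot: [1.947, -2.465, -0.0]
wrist_force: [1.3, 2.8, -5.8]
opening: 0.0167
grip_force: 88.7
```

Call:
play_rows(steps=[[[0, 0, 0.0004, 0, 0, 0], [0, 0, 0, 0, 0, 0]]])

```text
time: 22.88
position: [0.5686, -0.0911, 0.1076]
ee_rot: [1.947, -2.465, 0.0]
wrist_force: [0.4, 2.4, -2.3]
opening: 0.0166
grip_force: 89.3
```

```bash
python3 - <<'E'
from h import *
plan((.568,-.091,.106),166.8)
E
```

```text
t 22.8833 pos [ 0.5686 -0.0911  0.1076] shift [0.     0.0007 0.0016] tilt x,y 0.00022737332064849658 -5.55012859230463e-05 y yaw 166.59878012827838 F [ 0.4457  2.3903 -2.3201] M [ 0.9313 -0.1253  0.0588] open 0.016614992198761253 grip 89.31002446333878 q [ 0.1224  0.4197 -0.2786  0.0003 -0.8725 -0.3564]
turn z -0.003511949281983137
```

Call:
play_rows(steps=[[[0, 0, 0, 0, 0, 0], [0, 0, 0, 0, 0, 0], [0, 0, 0, 0, 0, 0], [0, 0, 0, 0, 0, 0], [0, 0, 0, 0, 0, 0], [0, 0, 0, 0, 0, 0], [0, 0, 0, 0, 0, 0], [0, 0, 0, 0, 0, 0]]], grip=1)

```text
time: 23.55
position: [0.5687, -0.0912, 0.1068]
ee_rot: [1.947, -2.466, 0.0]
wrist_force: [-0.4, -0.4, 0.8]
opening: 0.0854
grip_force: 0.0
```

Call:
play_rows(steps=[[[0, 0, -0.01, 0, 0, 0], [0, 0, -0.015, 0, 0, 0], [0, 0, -0.015, 0, 0, 0], [0, 0, -0.015, 0, 0, 0], [0, 0, -0.015, 0, 0, 0], [0, 0, -0.015, 0, 0, 0], [0, 0, -0.015, 0, 0, 0], [0, 0, 0, 0, 0, 0]]])

```text
time: 24.22
position: [0.5707, -0.0913, 0.2112]
ee_rot: [-1.944, 2.461, -0.008]
wrist_force: [-0.6, -0.4, 0.6]
opening: 0.0854
grip_force: 0.0
```

```bash
python3 - <<'E'
from h import *
S=ctrl.camera("side")
cv2.imwrite("pics/s4.png",cv2.resize(S["img"][150:290,180:360,::-1],None,fx=4,fy=4,interpolation=cv2.INTER_CUBIC))
E
```

```text
(no output)
```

View pics/s4.png

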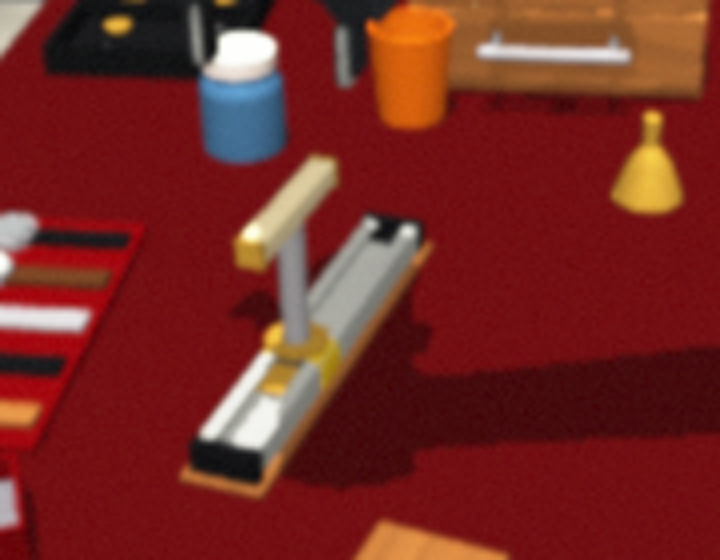

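The picture shows the T-bar standing upright in the slot at the yellow marks, with its collar at crop (297,342), its bar in line with the strut, and the fingers clear above.

```bash
python3 -c "
from bench import ctrl
print(ctrl.job_done())"
```

```text
the job is handed in; nothing more can be done
None
```

The cream T-bar is locked upright in the strut at the yellow marks, bar in line with the strut. I tugged it upward with about 10–12 N for over a second and it held; then I released it and handed the job in at about 24 s. No verdict came back.

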